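# Set the indexing turntable back one notch

### The arm

A 6-joint arm with a two-finger parallel gripper is mounted at the origin on the work surface. World frame = base frame: x ahead of the robot, y to its left, z up, the work surface at z = 0. Lengths are in mm, angles in rad, forces in N, time in s.
With the tool pointing down it reaches from about 275 to 850 mm from the base axis. Payload 19 kg.
Tool frame: the origin (TCP) lies midway between the tips of the shut fingers; the grasp point (between the pads) lies 19 mm behind it; y points along the fingers, z is the direction in which the jaws open and shut, and the axes are right-handed (so a half turn about y gives the same grasp; the last joint's range is limited). The gripper opens to 85 mm and grips with 20 to 120 N. Pads are 22 mm wide; open, the fingers measure 114 mm over their backs; the gripper's body (76 mm by 85 mm) begins 54 mm behind the grasp point. The pads swing forward as they close: fully open they stand 13 mm farther back than shut.
Start: joints at [-1.434, 0.15, 1.437, -0, 1.554, -0.134], TCP at [153.788, -554.017, 197.567] pointing down, gripper open.
Joint ranges: [-2.8, 2.8], [-0.68, 2.1], [0.12, 2.68], [-1.39, 4.53], [0.16, 2.79], [-2.81, 2.81]. Speed limits (rad/s): [1.89, 1.89, 2.22, 3.01, 3.01, 3.01].

### API

Orientations are given as [roll, pitch, yaw] about the fixed x, y, z axes, in that order (R = Rz(yaw) Ry(pitch) Rx(roll)).
In Python, from cell import env gives the robot as it stands.
- The arm moves only by the tool step_arm, never from a script. Its argument "increments" is a list of rows, each a list of 3 entries, a list of its own where there are three numbers: the shift along the world's x, y, z normalised to -1 to 1, where 1 is 0.03 m, then the turn, a rotation vector about the world's x, y, z normalised to -1 to 1, where 1 is 5 degrees, then the opening, from -1 (shut) to 1 (fully open). In form: [[[dx, dy, dz], [ax, ay, az], gripper], ...]. A call has 1 to 10 rows; each row shifts and turns the commanded pose from where the row before left it; what a row does not reach is not made up. A row lasts 1/10 s, in which the tool goes at most 50 mm and 8.59 degrees, less where a joint would pass 70% of its speed; a pose out of reach is approached as far as the arm can. A call with a number of a shift or a turn outside -1 to 1 is refused whole. A call with a gripper value outside its range is refused whole. The fingers move at their own pace and stop on an object; "grip_force" is the grip in N (left out, the last holds). Time passes only in rows, so rows that do not move let the fingers close. It gives the time, the measured TCP pose, the force and the opening at its end, in the units of the state.
- env.state(): the state, without advancing time (a new reading comes with each control period).
- env.grab_frame(name): name is "side" or "top" or "wrist"; returns a dict with "frame" (420x560x3 uint8, red, green, blue), "vfov" (degrees; the focal length in pixels is half the picture's height over the tangent of half this angle, whatever the lens; pixels are square), "cx", "cy" (the principal point, pixels), "distortion" ([k1, k2, p1, p2, k3] as OpenCV has them; the pictures are not rectified), "world_to_cam" (4x4, takes a point from world to camera coordinates). Camera axes: x right, y down, z forward; pixel columns grow to the right and rows downward; lengths in mm; the calibration is good to about 2 mm. A picture is of the moment at which its call begins. There is no depth.
- env.hand_in(): hands the job in, once; it reports no verdict.
Trained networks look in the newest picture that a camera, given by its name, has taken for a name from the list of things; names that differ only in an ending like _2 or _b are one class to them, and where a whole thing is asked for, a point or a joint stands for the part that bears it (a point fixed in the world has none). Each returns a list of dicts, best first, with "score" (0 to 1); they miss things now and then, are a little off and sometimes report something else, mostly with a low value. They report only what shows in the picture. A call takes as long as a camera call.
- env.find_in(camera, name): "location" ([x, y, z] in mm, in world coordinates, good to about 4 mm: the middle of the surface that is visible of it).
- env.outline_of(camera, name): "region" (420x560 bool, what is visible of it).
The state is a dict: "t": time; "joint_pos": joint angles; "joint_vel": joint speeds; "effort": joint torques, N m; "eef_pos": TCP position; "tool_rot": TCP orientation; "wrist_force": force on the tool from outside, world axes, zero at the start; "torque": the same for the moment, N m; "gripper_width": finger opening in mm.
Only numpy, scipy, OpenCV 4.12 (cv2) and the standard library are available. Lean on these libraries where they do the work, as an engineer would, in place of code of your own. Each camera call takes 0.05 s, during which the arm holds its last target.

### The job

The indexing turntable that carries the little glass lantern has gone one notch too far: with a fingertip, tip the pawl up by pushing its red crossbar outward, away from the wheel, until it falls over and stays up by itself. Then push the wheel backward by one notch (clockwise seen from above, against the yellow chevrons) and tip the pawl back in, so that it ends resting fully down in the next notch. Nothing is to be lifted or carried: the lantern rides along standing where it is on the wheel, and the other things on the bench are left alone.

Things in the scene. Friction and masses are not known exactly. Their poses are not given: they have to be found in the camera images.
- stand: Grey turntable stand, fixed: round foot 220 mm across. Origin on the wheel's axis at bench height, z up; +x points from the axis to the pawl, at any yaw. In this frame (mm): pawl hinge pin along y at x 125, z 46, between cheeks (x 114 to 140, y -20 to 20, top z 56) on a tongue reaching x 180, z 12.
- wheel_axis (a point): Centre of the wheel's upper face, 32 mm above the bench. Wheel: aluminium disc 200 mm across; 12 sawtooth teeth, 30 degrees apart, 9 mm tall, on the rim from 84 to 100 mm radius; six upright brass pegs, 10 mm across, at 75 mm radius, 60 degrees apart, z 32 to 74 mm; yellow chevrons on the face point forward.
- wheel (a joint): Wheel angle, rad; falls as it turns backward (clockwise from above). A notch is 0.524. Starts at 0 to 0.13; pawl down, it cannot go below 0. Stiff (3 N at a peg), stays where left. One notch back the pawl seats fully from -0.37 to -0.52; outside that it rests raised on a tooth. Pushing back with the pawl down again in that notch stops at -0.52.
- peg (a point): Top centre of one of the six brass pegs (height 74 mm); turns with the wheel. At joint wheel = 0 it stands 15 degrees anticlockwise from the stand's +x axis; the other pegs follow every 60 degrees.
- pawl (a joint): Angle of the pawl about its hinge, rad: 0 is fully down in a notch, 1.15 fully up against its stop. Gravity holds it at either end: it balances at about 0.5 and falls to the side it is pushed to (0.15 kg; under 2 N at the bar).
- pawl_bar (a point): Centre of the pawl's red crossbar, a cylinder 20 mm across and 44 mm long, lying along the stand's y, on a thin rod 60 mm from the hinge pin. Pawl down: at stand x = 100 mm, z = 100 mm. Pawl up: at about x = 164 mm, z = 91 mm. It moves in an arc over the hinge pin.
- lantern: Six-sided coloured-glass tealight lantern with copper seams, loose, about 80 mm across the corners, 60 mm tall, 0.22 kg, open at the top, standing on the middle of the wheel (within 3 mm of the axis); origin at the centre of its underside, 34 mm above the bench. It turns with the wheel.
- spool_a: Bystander, loose on the bench: solder spool (silver with black flanges), 52 mm across, 50 mm tall. Origin at its underside.
- spool_b: Bystander, loose on the bench: solder spool (silver with green flanges), 52 mm across, 50 mm tall. Origin at its underside.
- spool_c: Bystander, loose on the bench: solder spool (silver with black flanges), 52 mm across, 50 mm tall. Origin at its underside.
- flux_jar: Bystander, loose on the bench: small closed jar with a white cap, 48 mm across, 60 mm tall. Origin at its underside.
- oak_block: Bystander, loose on the bench: brown wooden block 110 x 45 x 35 mm. Origin at its underside.
- pliers: Bystander, loose on the bench: pliers with orange handles, about 145 mm long, 16 mm tall, lying flat. Origin at its underside.
- flux_brush: Bystander, loose on the bench: flux brush lying flat. Origin at its underside.

How it is judged:
By the outcome, as a careful person would: the job done as asked, in the order asked, and still so for the second after the job is handed in, with the robot touching nothing.
It also fails if it takes over 58 s, if anything falls off the work surface, if the arm or the gripper's body presses on something with over 40 N, if the wrist force passes 120 N, or if a joint passes its speed limit or range.

## Working session

There is one attempt and no reset: what is moved stays moved. The work goes in short steps, Python scripts to look and compute and a tool call to move; the robot and the scene stay as the last step left them, time stands still between calls to the robot, and variables do not carry over. Pictures are saved under pics/ and viewed, and the job is handed in when it is done.

Besides the shell and the picture viewer there is one more tool, called after "Emit:" as name(argument=value, ...), one argument or row to a line, values as JSON. step_arm: Moves the arm, as the interface text tells. Its arguments: {"type":"object","properties":{"increments":{"type":"array"},"grip_force":{"type":"number"}},"required":["increments"]}

```bash
mkdir -p pics; cat > h.py <<'E'
import numpy as np, cv2
from cell import env
def grab(n,fn=None):
    f=env.grab_frame(n)
    if fn: cv2.imwrite('pics/'+fn,f['frame'][:,:,::-1])
    return f
def K(f):
    fl=210/np.tan(np.radians(f['vfov'])/2)
    return np.array([[fl,0,f['cx']],[0,fl,f['cy']],[0,0,1]])
def proj(f,P):
    M=np.array(f['world_to_cam']);P=np.atleast_2d(P).astype(float)
    return cv2.projectPoints(P,cv2.Rodrigues(M[:3,:3])[0],M[:3,3],K(f),np.array(f['distortion'],float))[0][:,0]
def ray(f,uv,z):
    M=np.array(f['world_to_cam']);u=cv2.undistortPoints(np.array([[uv]],float),K(f),np.array(f['distortion'],float))[0,0]
    d=M[:3,:3].T@np.array([u[0],u[1],1]);c=-M[:3,:3].T@M[:3,3]
    return c+d*(z-c[2])/d[2]
E
python3 - <<'E'
from h import *
for n in ['side','top','wrist']: grab(n,n+'0.png')
for n in ['side','top']:
  for o in ['wheel_axis','pawl_bar','peg','lantern','stand','wheel','spool_a','flux_jar','oak_block','pliers','flux_brush']:
    try: print(n,o,[(np.round(r['location']).tolist(),round(r['score'],2)) for r in env.find_in(n,o)])
    except Exception as e: print(n,o,e)
print(env.state())
E
```

```text
side wheel_axis [([524.0, 101.0, 34.0], 0.66), ([353.0, 471.0, 17.0], 0.54)]
side pawl_bar [([606.0, 90.0, 74.0], 0.65)]
side peg [([500.0, 88.0, 31.0], 0.56)]
side lantern [([513.0, 67.0, 73.0], 0.83)]
side stand [([524.0, 103.0, 27.0], 0.93)]
side wheel [([653.0, -476.0, 30.0], 0.73), ([495.0, 87.0, 34.0], 0.6)]
side spool_a [([643.0, -76.0, 47.0], 0.94), ([417.0, -454.0, 39.0], 0.62)]
side flux_jar [([638.0, 410.0, 55.0], 0.76), ([524.0, 105.0, 28.0], 0.64)]
side oak_block [([652.0, -477.0, 32.0], 0.68)]
side pliers [([351.0, 474.0, 15.0], 0.96)]
side flux_brush [([623.0, 496.0, 20.0], 0.75), ([512.0, 65.0, 72.0], 0.72)]
top wheel_axis [([658.0, -493.0, 33.0], 0.7), ([520.0, 60.0, 32.0], 0.62)]
top pawl_bar [([606.0, 88.0, 104.0], 0.59)]
top peg [([504.0, 50.0, 35.0], 0.9), ([606.0, 89.0, 103.0], 0.66)]
top lantern [([509.0, 62.0, 53.0], 0.8), ([642.0, -84.0, 53.0], 0.28)]
top stand [([518.0, 68.0, 34.0], 0.61), ([607.0, 87.0, 104.0], 0.49), ([656.0, -495.0, 32.0], 0.32)]
top wheel [([504.0, 53.0, 35.0], 0.93)]
top spool_a [([643.0, -81.0, 52.0], 0.79), ([415.0, -465.0, 52.0], 0.7
[... 242 characters left out ...]
([522.0, 60.0, 29.0], 0.27)]
{'t': 1.25, 'joint_pos': array([-1.43403284e+00,  1.50488357e-01,  1.43741338e+00, -3.26830248e-05,
        1.55380707e+00, -1.34011189e-01]), 'joint_vel': array([-0.00048699, -0.00083695,  0.00144844, -0.00160985,  0.00011261,
        0.00019657]), 'effort': array([-2.79390290e-03, -7.12801480e+01, -5.71056962e+01, -3.54770955e-04,
        1.42794725e-03,  4.17514991e-05]), 'eef_pos': array([ 153.75717069, -554.01536011,  197.5665346 ]), 'tool_rot': array([-1.57091581e+00, -1.68654089e-05, -2.87081742e+00]), 'wrist_force': array([-0.15365565,  1.23581387, -0.49285272]), 'torque': array([-0.00807923, -0.02287017, -0.02001198]), 'gripper_width': 85.31367699507496}
```

View pics/top0.png

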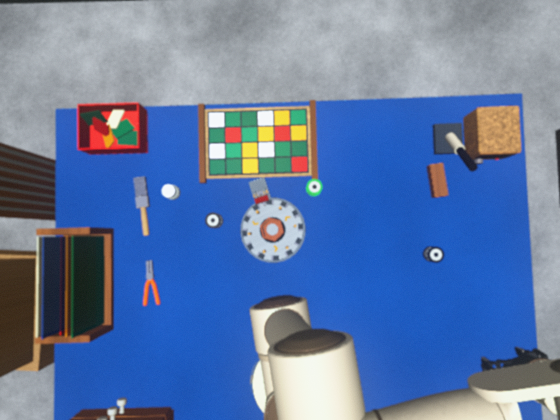

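View pics/side0.png

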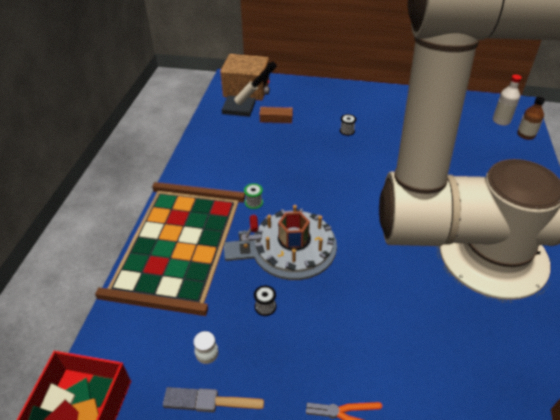

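The top view shows the turntable at about (273,230), with the pawl pointing up-image (+x, yaw about 17°) and its red bar at (262,197). The spools at (213,220) and (314,187) are clear of it. I'll bring the hand over it, shut, for a wrist view.

Emit:
step_arm(
  increments=[
    [[0.4, 0.9, 0.5], [0, 0, 0], -1],
    [[0.4, 0.9, 0.5], [0, 0, 0], -1],
    [[0.4, 0.9, 0.5], [0, 0, 0], -1],
    [[0.4, 0.9, 0.5], [0, 0, 0], -1],
    [[0.4, 0.9, 0.5], [0, 0, 0], -1],
    [[0.4, 0.9, 0.5], [0, 0, 0], -1],
    [[0.4, 0.9, 0.5], [0, 0, 0], -1],
    [[0.4, 0.9, 0.5], [0, 0, 0], -1],
    [[0.4, 0.9, 0.5], [0, 0, 0], -1],
    [[0.4, 0.9, 0.5], [0, 0, 0], -1],
  ],
)

```text
t: 2.25
eef_pos: [274.0, -282.8, 348.3]
tool_rot: [-1.57, 0.0, -2.871]
wrist_force: [0.8, 0.1, 1.5]
gripper_width: -0.0
```

Emit:
step_arm(
  increments=[
    [[0.4, 0.9, 0], [0, 0, 0], -1],
    [[0.4, 0.9, 0], [0, 0, 0], -1],
    [[0.4, 0.9, 0], [0, 0, 0], -1],
    [[0.4, 0.9, 0], [0, 0, 0], -1],
    [[0.4, 0.9, 0], [0, 0, 0], -1],
    [[0.4, 0.9, 0], [0, 0, 0], -1],
    [[0.4, 0.9, 0], [0, 0, 0], -1],
    [[0.4, 0.9, 0], [0, 0, 0], -1],
    [[0.4, 0.9, 0], [0, 0, 0], -1],
    [[0.4, 0.9, 0], [0, 0, 0], -1],
  ],
)

```text
t: 3.25
eef_pos: [394.1, -12.7, 347.7]
tool_rot: [-1.571, 0.001, -2.871]
wrist_force: [-0.1, -0.4, -0.3]
gripper_width: -0.3
```

```bash
python3 - <<'E'
from h import *
f=grab('wrist','w1.png')
M=f['world_to_cam'];print(f['vfov'],-M[:3,:3].T@M[:3,3],M[:3,:3],f['distortion'])
for o in ['wheel_axis','pawl_bar','peg','lantern']: print(o,[(np.round(r['location']).tolist(),round(r['score'],2)) for r in env.find_in('wrist',o)])
print(env.state())
E
```

```text
61.45210514226018 [474.78121392   9.99032653 525.1150292 ] [[ 2.69582695e-01 -9.62977206e-01  2.66847163e-04]
 [-9.11001984e-01 -2.54942554e-01  3.24159960e-01]
 [-3.12090622e-01 -8.76310138e-02 -9.46002246e-01]] [-0.03825741  0.          0.          0.          0.        ]
wheel_axis [([488.0, 36.0, 34.0], 0.61)]
pawl_bar [([511.0, 61.0, 51.0], 0.39)]
peg [([495.0, 41.0, 30.0], 0.62)]
lantern [([515.0, 59.0, 51.0], 0.69), ([493.0, 41.0, 28.0], 0.23)]
{'t': 3.5, 'joint_pos': array([-2.32154858e-01, -2.36556035e-01,  1.51014662e+00, -1.33044654e-04,
        1.86807775e+00,  1.06727595e+00]), 'joint_vel': array([-0.02035855, -0.00464782,  0.00438711, -0.00064637,  0.00061576,
       -0.00100496]), 'effort': array([ 1.83897424e+00, -3.45494556e+01, -5.72351396e+01,  9.29915579e-02,
       -1.97431853e-02,  1.21176294e-01]), 'eef_pos': array([393.65633923, -14.19669213, 347.58041908]), 'tool_rot': array([-1.57072142e+00, -1.27664027e-04, -2.87026611e+00]), 'wrist_force': array([-1.12649869, -0.11110785, -0.04299759]), 'torque': array([-0.0164933 , -0.00273152,  0.01117912]), 'gripper_width': -0.06852809499392669}
```

View pics/w1.png

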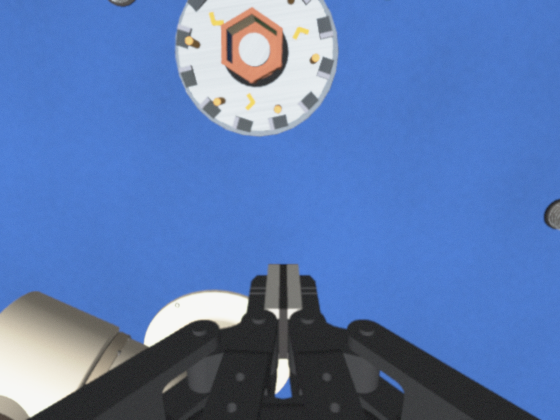

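The wrist view shows the wheel at (255,55), peg tops at (189,41), (278,108) and (315,58), and the pawl cut off at the top. I'll move forward along the stand's axis to see it all.

Emit:
step_arm(
  increments=[
    [[0.95, 0.5, 0], [0, 0, 0], -1],
    [[0.95, 0.5, 0], [0, 0, 0], -1],
    [[0.95, 0.5, 0], [0, 0, 0], -1],
    [[0.95, 0.5, 0], [0, 0, 0], -1],
    [[0, 0, 0], [0, 0, 0], -1],
  ],
)

```text
t: 4.0
eef_pos: [509.8, 46.0, 346.2]
tool_rot: [-1.572, -0.002, -2.871]
wrist_force: [-0.8, -0.6, 0.3]
gripper_width: 0.0
```

```bash
python3 - <<'E'
from h import *
f=grab('wrist','w2.png')
import pickle;pickle.dump(f,open('w2.pkl','wb'))
cv2.imwrite('pics/w2c.png',cv2.resize(f['frame'][:,:,::-1][:300,100:460],None,fx=2,fy=2,interpolation=cv2.INTER_CUBIC))
print(env.state()['eef_pos'])
c=np.array([510,58]);y=np.radians(17.4)
E
```

```text
[508.5199201   45.44543166 346.61341696]
```

View pics/w2c.png

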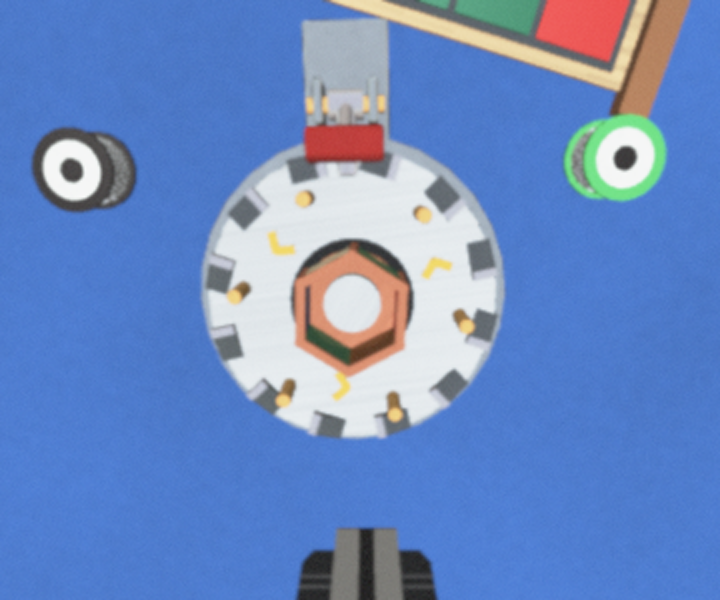

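Clear view: six peg tops, with the red bar at crop (344,143). I'll fit the stand pose from the pegs and the bar.

```bash
cat > fit.py <<'E'
from h import *
from scipy.optimize import least_squares
def fit(f,pegs,ks,bar=None,tong=None,yaw0=0.3,c0=(510,58)):
    pegs=np.array(pegs,float)
    def model(p):
        cx,cy,a=p[:3]
        an=a+np.radians(60)*np.array(ks)
        return np.c_[cx+75*np.cos(an),cy+75*np.sin(an),74+0*an]
    r=least_squares(lambda p:(proj(f,model(p))-pegs).ravel(),[c0[0],c0[1],yaw0+np.radians(15)])
    return r.x, r.fun
E
python3 - <<'E'
from fit import *
import pickle
f=pickle.load(open('w2.pkl','rb'))
c=np.array([(305,198),(423,215),(466,325),(394,413),(284,399),(236,296)])/2+[100,0]-0.25
x,res=fit(f,c,[0,5,4,3,2,1])
print(x,np.degrees(x[2]),np.round(res,1))
hsv=cv2.cvtColor(f['frame'],cv2.COLOR_RGB2HSV)
m=((hsv[...,0]<6)|(hsv[...,0]>174))&(hsv[...,1]>170)
m[:55]=0;m[95:]=0;m[:,:240]=0;m[:,300:]=0
v,u=np.nonzero(m);print(u.mean(),v.mean(),m.sum(), u.min(),u.max(),v.min(),v.max())
P=ray(f,(u.mean(),v.mean()),100);print(P, np.degrees(np.arctan2(P[1]-x[1],P[0]-x[0])),np.hypot(P[0]-x[0],P[1]-x[1]))
for uv in [(305,22),(386,18),(304,125),(388,130)]:
  P=ray(f,np.array(uv)/2+[100,0],12);print(P,np.degrees(np.arctan2(P[1]-x[1],P[0]-x[0])),np.hypot(P[0]-x[0],P[1]-x[1]))
E
```

```text
[509.68359019  56.20487215   0.66625552] 38.17362934251742 [-0.8 -0.1  1.  -0.3  0.4  0.4  0.4  0.2 -0.2  0.3 -0.8 -0.2]
271.5816733067729 71.17729083665338 502 254 290 63 79
[604.82726357  86.04205593 100.        ] 17.411494835263515 99.71246723101032
[672.27671245 132.69394769  12.        ] 25.1938141133491 179.68612101233214
[688.6013429   82.76863543  12.        ] 8.44496417727586 180.87895332269517
[611.28601813 117.94502198  12.        ] 31.28554865085916 118.89028330260544
[623.43585441  62.56214603  12.        ] 3.198762251928232 113.92977023769679
```

Emit:
step_arm(
  increments=[
    [[0.76, 0.35, 0], [0, 0, 0], -1],
    [[0.76, 0.35, 0], [0, 0, 0], -1],
    [[0.75, 0.35, 0], [0, 0, 0], -1],
    [[0, 0, -1], [0, 0, 0], -1],
    [[0, 0, -1], [0, 0, 0], -1],
    [[0, 0, -1], [0, 0, 0], -1],
    [[0, 0, -1], [0, 0, 0], -1],
    [[0, 0, -1], [0, 0, 0], -1],
    [[0, 0, -1], [0, 0, 0], -1],
    [[0, 0, 0], [0, 0, 0], -1],
  ],
)

```text
t: 5.05
eef_pos: [573.8, 76.1, 164.6]
tool_rot: [-1.572, -0.005, -2.872]
wrist_force: [0.7, -0.2, -0.0]
gripper_width: -0.3
```

```bash
python3 - <<'E'
from h import *
f=grab('wrist','w3.png');s=grab('side')
print(env.state()['eef_pos'])
a=f['frame'][150:420,130:430];b=s['frame'][180:300,210:360]
a=cv2.resize(a,None,fx=1.3,fy=1.3);b=cv2.resize(b,None,fx=2.7,fy=2.7)
o=np.zeros((max(a.shape[0],b.shape[0]),a.shape[1]+b.shape[1],3),np.uint8);o[:a.shape[0],:a.shape[1]]=a;o[:b.shape[0],a.shape[1]:]=b
cv2.imwrite('pics/c3.png',o[:,:,::-1])
E
```

```text
[575.75831151  76.53509977 168.91341303]
```

View pics/c3.png

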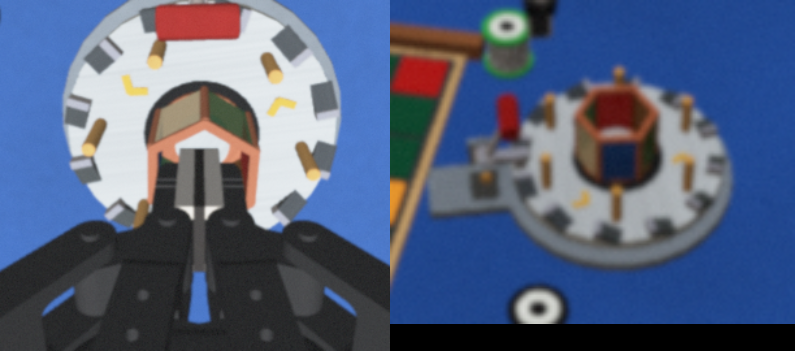

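```bash
python3 - <<'E'
from h import *
s=grab('side','s3.png'); print(proj(s,[[576,77,169],[576,77,88],[605,86,100]]))
f=grab('wrist'); print(proj(f,[[576,77,169],[576,77,88],[605,86,100]]))
E
```

```text
[[264.84323251 202.19899157]
 [265.81265882 225.78458975]
 [253.29007006 223.60080495]]
[[282.39640471 248.8274262 ]
 [282.45014643 203.83713016]
 [281.19723211 168.4305814 ]]
```

View pics/s3.png

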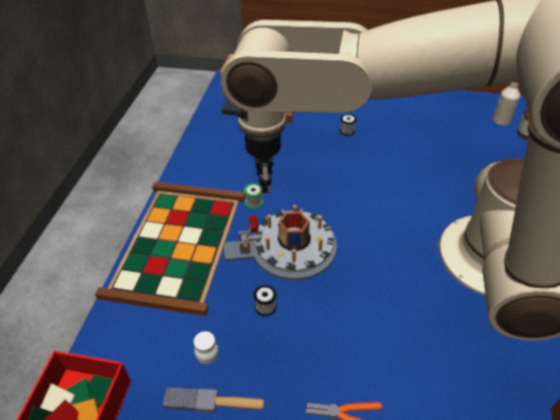

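```bash
python3 - <<'E'
from h import *
s=cv2.imread('pics/s3.png');a=cv2.resize(s[120:250,200:330],None,fx=4,fy=4,interpolation=cv2.INTER_CUBIC)
w=cv2.imread('pics/w3.png');cv2.circle(w,(282,249),1,(0,0,255),-1);b=cv2.resize(w[230:360,230:330],None,fx=2.6,fy=4,interpolation=cv2.INTER_CUBIC)
cv2.imwrite('pics/c4.png',np.hstack([a,b]))
E
```

```text
(no output)
```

View pics/c4.png

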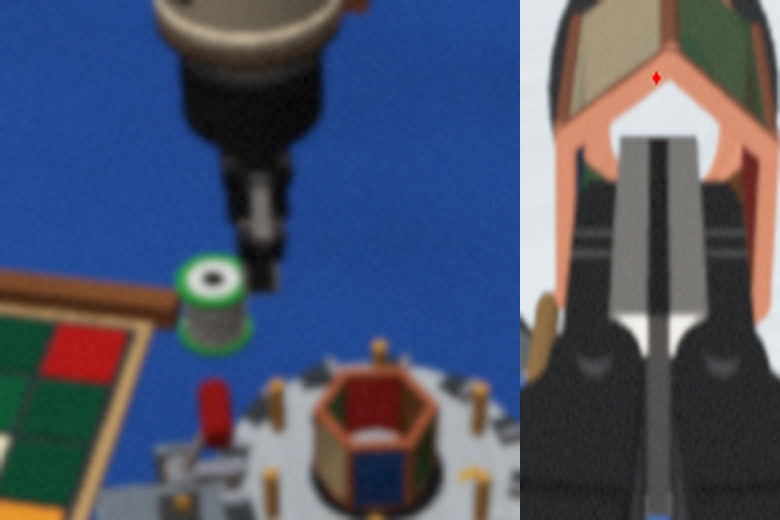

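Both cameras agree with the calibration on the bar, at (253,223). They also show the visible fingertip about 30 mm higher than the TCP reading would put it. I'll lower to TCP z≈90 and check again.

Emit:
step_arm(
  increments=[
    [[0, 0, -0.9], [0, 0, 0], -1],
    [[0, 0, -0.9], [0, 0, 0], -1],
    [[0, 0, -0.7], [0, 0, 0], -1],
    [[0, 0, 0], [0, 0, 0], -1],
    [[0, 0, 0], [0, 0, 0], -1],
  ],
)

```text
t: 5.75
eef_pos: [576.6, 77.4, 94.3]
tool_rot: [-1.57, 0.002, -2.871]
wrist_force: [0.8, -0.6, 0.4]
gripper_width: 0.2
```

```bash
cat > pair.py <<'E'
from h import *
import sys
n=sys.argv[1]
s=grab('side')
w=grab('wrist')
e=env.state();p=e['eef_pos'];print(np.round(p,1),e['t'],np.round(e['wrist_force'],1),np.round(e['tool_rot'],3))
print('side',proj(s,[p]),'wrist',proj(w,[p]))
a=cv2.resize(s['frame'][150:280,200:330],None,fx=3,fy=4,interpolation=cv2.INTER_CUBIC)
b=cv2.resize(w['frame'][120:380,170:370],None,fx=2,fy=2,interpolation=cv2.INTER_CUBIC)
cv2.imwrite('pics/'+n,np.hstack([a,b])[:,:,::-1])
E
python3 pair.py p5.png
```

```text
[576.9  77.5  94.7] 5.85 [-0.6  0.8  0. ] [-1.57   0.003 -2.871]
side [[265.35169659 224.00583993]] wrist [[282.91938742 248.92471961]]
```

View pics/p5.png

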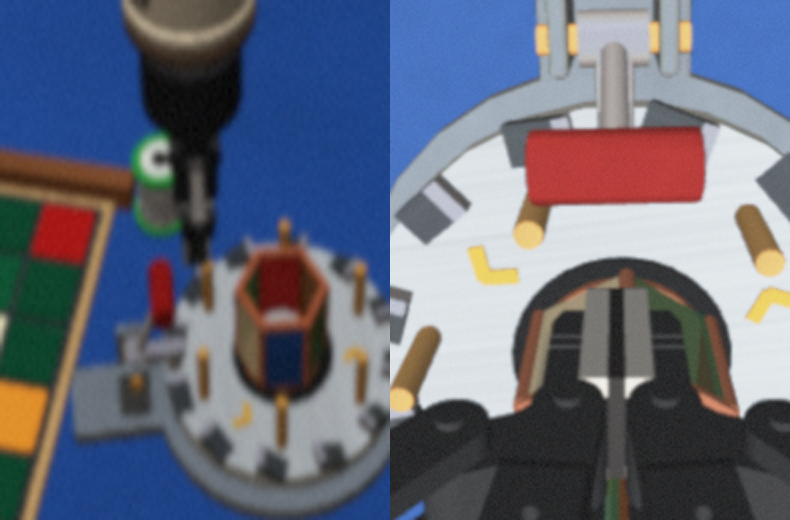

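```bash
python3 - <<'E'
from h import *
from scipy.optimize import least_squares
s=grab('side');w=grab('wrist')
r=least_squares(lambda p:np.r_[proj(s,[p])[0]-[265.2,215.5],proj(w,[p])[0]-[283.5,265]],[577,77,110]);print(r.x,r.fun)
E
```

```text
[580.14655337  78.08762516 120.12297766] [-1.53316361  1.30352645  0.16374313  0.3617332 ]
```

Emit:
step_arm(
  increments=[
    [[0, 0, -0.6], [0, 0, 0], -1],
    [[0, 0, -0.4], [0, 0, 0], -1],
    [[0, 0, 0], [0, 0, 0], -1],
    [[0, 0, 0], [0, 0, 0], -1],
  ],
)

```text
t: 6.35
eef_pos: [576.0, 77.5, 62.9]
tool_rot: [-1.571, -0.0, -2.871]
wrist_force: [-0.1, -0.1, -0.3]
gripper_width: 0.2
```

```bash
python3 pair.py p6.png
```

```text
[576.3  77.5  63.3] 6.45 [-0.2  1.   0.8] [-1.571e+00  1.000e-03 -2.871e+00]
side [[265.9358091 232.6721061]] wrist [[283.00165039 248.90587786]]
```

View pics/p6.png

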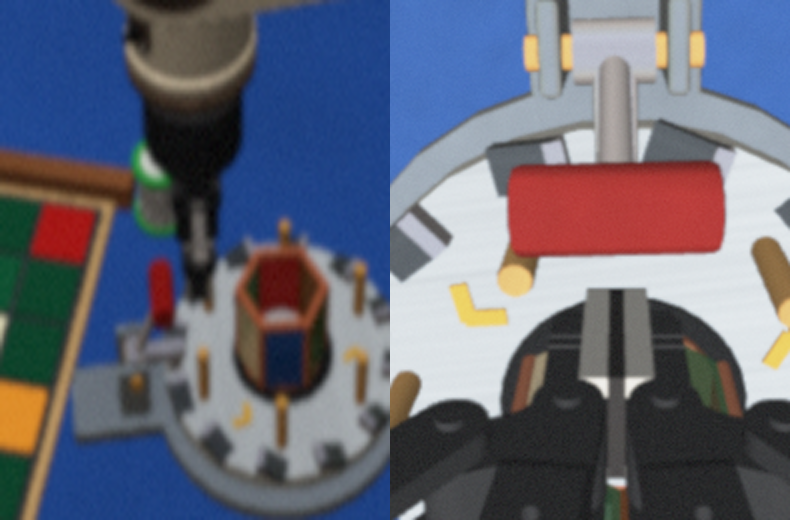

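Emit:
step_arm(
  increments=[
    [[0, 0, -0.15], [0, 0, 0], -1],
    [[0.32, 0.1, 0], [0, 0, 0], -1],
    [[0.32, 0.1, 0], [0, 0, 0], -1],
    [[0.32, 0.1, 0], [0, 0, 0], -1],
    [[0.32, 0.1, 0], [0, 0, 0], -1],
  ],
)

```text
t: 6.95
eef_pos: [615.4, 89.9, 58.0]
tool_rot: [-1.571, 0.0, -2.871]
wrist_force: [-0.6, -0.1, -0.3]
gripper_width: -0.1
```

```bash
python3 pair.py p7.png
```

```text
[615.5  89.9  57.8] 7.05 [-0.8 -0.   0.3] [-1.571  0.    -2.871]
side [[249.61860661 235.82089523]] wrist [[282.93858306 250.38208736]]
```

View pics/p7.png

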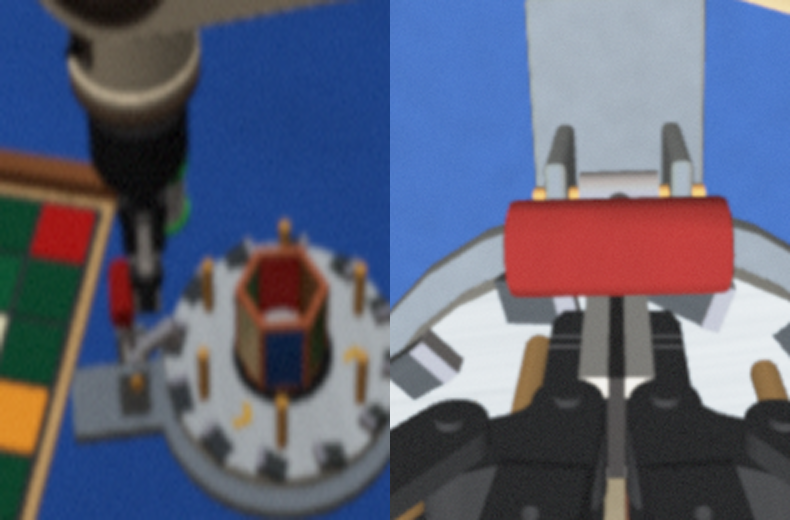

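It's working: the bar is nearly over the pin. I'll push on another 20–25 mm.

Emit:
step_arm(
  increments=[
    [[0.3, 0.09, 0], [0, 0, 0], -1],
    [[0.3, 0.09, 0], [0, 0, 0], -1],
    [[0.2, 0.06, 0], [0, 0, 0], -1],
    [[0, 0, 0], [0, 0, 0], -1],
  ],
)

```text
t: 7.45
eef_pos: [639.0, 96.9, 57.9]
tool_rot: [-1.571, 0.0, -2.871]
wrist_force: [0.7, 0.0, 0.0]
gripper_width: 0.2
```

```bash
python3 pair.py p8.png
```

```text
[638.2  96.7  57.9] 7.55 [-0.1  0.1  0. ] [-1.571 -0.    -2.871]
side [[240.12337826 236.63373738]] wrist [[282.97541855 249.49532552]]
```

View pics/p8.png

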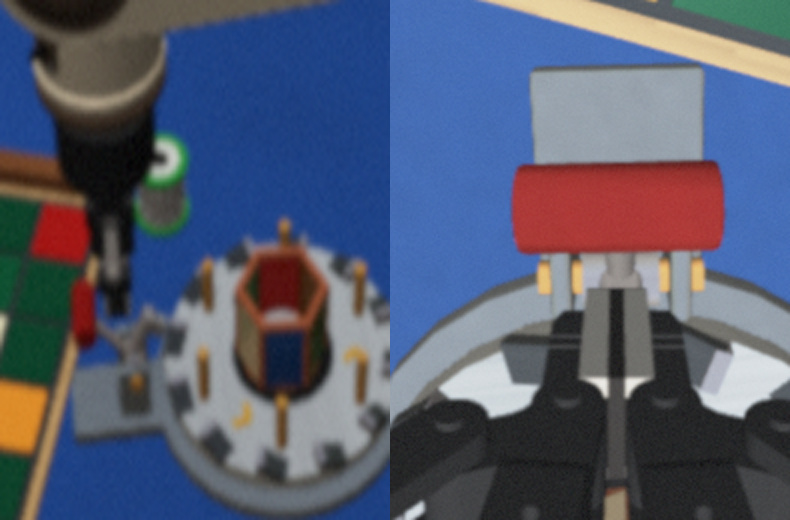

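The pawl has fallen over and stays up, with the bar against its stop. Next I'll raise, move to the robot-side peg and lower beside it.

Emit:
step_arm(
  increments=[
    [[0, 0, 1], [0, 0, 0], -1],
    [[0, 0, 1], [0, 0, 0], -1],
    [[0, 0, 1], [0, 0, 0], -1],
    [[-0.87, -0.54, 0.7], [0, 0, 0], -1],
    [[-0.87, -0.54, 0], [0, 0, 0], -1],
    [[-0.87, -0.54, 0], [0, 0, 0], -1],
    [[-0.87, -0.54, 0], [0, 0, 0], -1],
    [[-0.87, -0.54, 0], [0, 0, 0], -1],
    [[-0.87, -0.54, 0], [0, 0, 0], -1],
    [[-0.87, -0.54, 0], [0, 0, 0], -1],
  ],
)

```text
t: 8.55
eef_pos: [454.2, -17.2, 169.1]
tool_rot: [-1.571, 0.0, -2.871]
wrist_force: [0.9, -0.1, -0.2]
gripper_width: 0.1
```

Emit:
step_arm(
  increments=[
    [[0, 0, -1], [0, 0, 0], -1],
    [[0, 0, -1], [0, 0, 0], -1],
    [[0, 0, -0.7], [0, 0, 0], -1],
    [[0, 0, 0], [0, 0, 0], -1],
    [[0, 0, 0], [0, 0, 0], -1],
  ],
)

```text
t: 9.05
eef_pos: [455.6, -16.7, 88.8]
tool_rot: [-1.571, 0.0, -2.871]
wrist_force: [-0.4, -0.1, 0.3]
gripper_width: 0.1
```

```bash
sed -i 's/\[120:380,170:370\]/[60:420,120:440]/; s/,fx=2,fy=2,/,fx=1.445,fy=1.445,/; s/np.hstack(\[a,b\])/np.hstack([a,b[:520]])/' pair.py; python3 pair.py p9.png
```

```text
[456.2 -16.8  89.4] 9.15 [0.5 0.  0.3] [-1.570e+00  2.000e-03 -2.871e+00]
side [[318.92588824 204.78735942]] wrist [[283.11885904 248.81613914]]
```

View pics/p9.png

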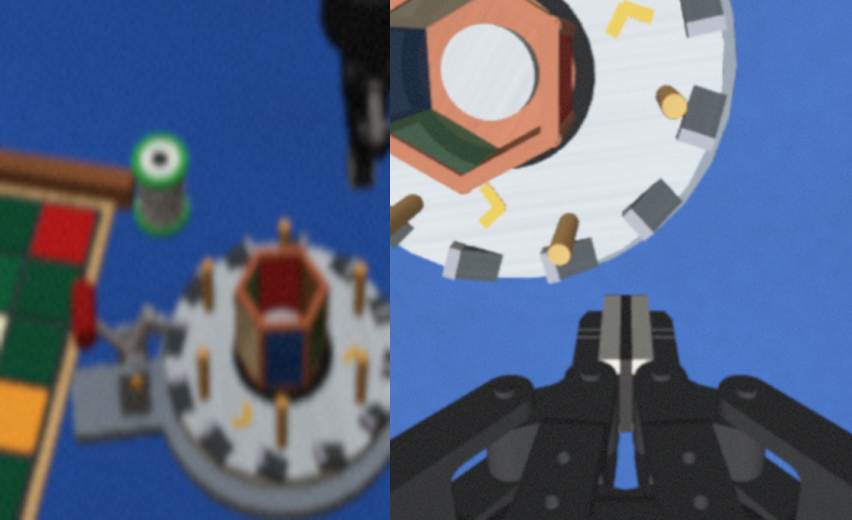

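Emit:
step_arm(
  increments=[
    [[0, 0, -0.8], [0, 0, 0], -1],
    [[0, 0, -0.6], [0, 0, 0], -1],
    [[0, 0, -0.4], [0, 0, 0], -1],
    [[0, 0, 0], [0, 0, 0], -1],
  ],
)

```text
t: 9.55
eef_pos: [455.3, -16.6, 33.6]
tool_rot: [-1.571, -0.001, -2.871]
wrist_force: [0.1, 1.2, 1.0]
gripper_width: 0.1
```

```bash
sed -i 's/200:330/220:350/' pair.py; python3 pair.py p10.png
```

```text
[456.1 -16.8  34.9] 9.65 [ 0.7 -0.4  0.5] [-1.571e+00  1.000e-03 -2.871e+00]
side [[318.04526511 219.55515454]] wrist [[283.2898089  248.86304549]]
```

View pics/p10.png

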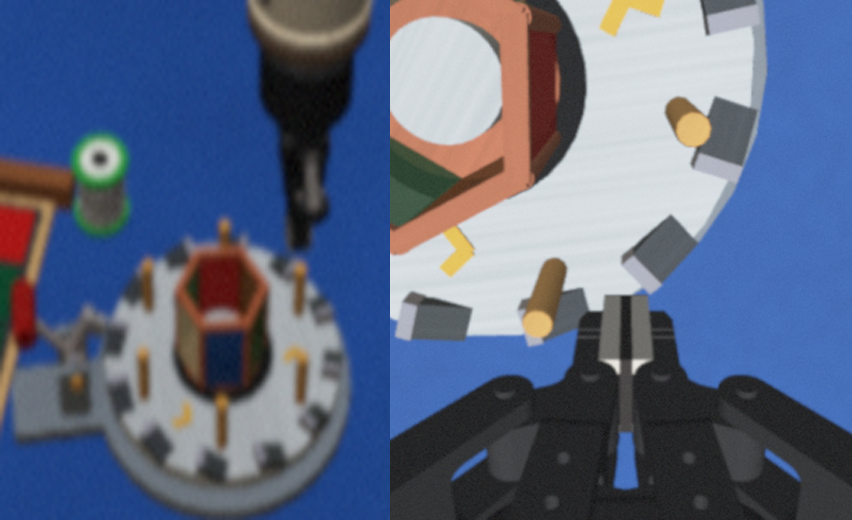

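Emit:
step_arm(
  increments=[
    [[0, 0, -0.25], [0, 0, 0], -1],
    [[-0.07, 0.25, 0], [0, 0, 0], -1],
    [[-0.07, 0.25, 0], [0, 0, 0], -1],
    [[-0.07, 0.25, 0], [0, 0, 0], -1],
    [[-0.07, 0.25, 0], [0, 0, 0], -1],
    [[0, 0, 0], [0, 0, 0], -1],
  ],
)

```text
t: 10.25
eef_pos: [446.9, 14.2, 26.8]
tool_rot: [-1.571, 0.0, -2.87]
wrist_force: [-0.5, 0.1, -0.2]
gripper_width: -0.0
```

```bash
python3 pair.py p11.png
```

```text
[447.3  13.6  26.8] 10.35 [-0.4  0.1  0.3] [-1.571  0.    -2.87 ]
side [[319.79291216 230.44004628]] wrist [[283.55578299 248.88370148]]
```

View pics/p11.png

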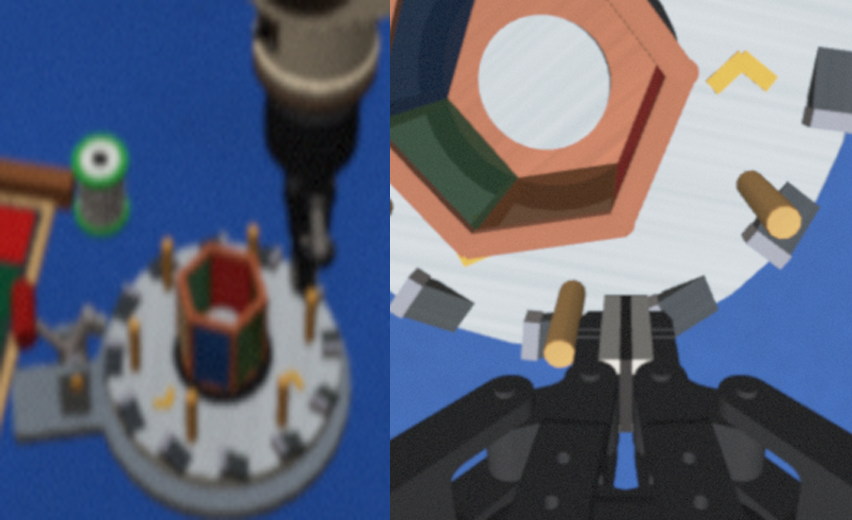

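```bash
cat > ang.py <<'E'
from h import *
C=np.array([509.7,56.2]);YAW=17.1
def ang(f,pts):
    for u,v in pts:
        P=ray(f,((u-390)/1.445+120,v/1.445+60),74)[:2]-C
        a=np.degrees(np.arctan2(P[1],P[0])); th=(a-YAW-15+45)%60-45
        print(np.round(P,1),'r',round(np.hypot(*P),1),'ang',round(a,1),'wheel rad (mod)',round(np.radians(th),3))
E
python3 - <<'E'
from ang import *
f=grab('wrist'); ang(f,[(560,353),(784,222)])
E
```

```text
[-71.5 -24.8] r 75.7 ang -160.8 wheel rad (mod) -0.226
[-14.7 -73.9] r 75.3 ang -101.2 wheel rad (mod) -0.233
```

Emit:
step_arm(
  increments=[
    [[-0.05, 0.2, 0], [0, 0, 0], -1],
    [[-0.05, 0.2, 0], [0, 0, 0], -1],
    [[-0.04, 0.15, 0], [0, 0, 0], -1],
    [[0, 0, 0], [0, 0, 0], -1],
    [[0, 0, 0], [0, 0, 0], -1],
  ],
)

```text
t: 10.9
eef_pos: [443.0, 30.1, 26.6]
tool_rot: [-1.571, 0.0, -2.87]
wrist_force: [-0.5, 0.3, 1.1]
gripper_width: -0.0
```

```bash
python3 pair.py p12.png
```

```text
[443.   29.9  26.6] 11.0 [-0.4 -0.2 -0.5] [-1.571  0.    -2.871]
side [[320.65481439 235.30456746]] wrist [[283.15979436 248.99330311]]
```

View pics/p12.png

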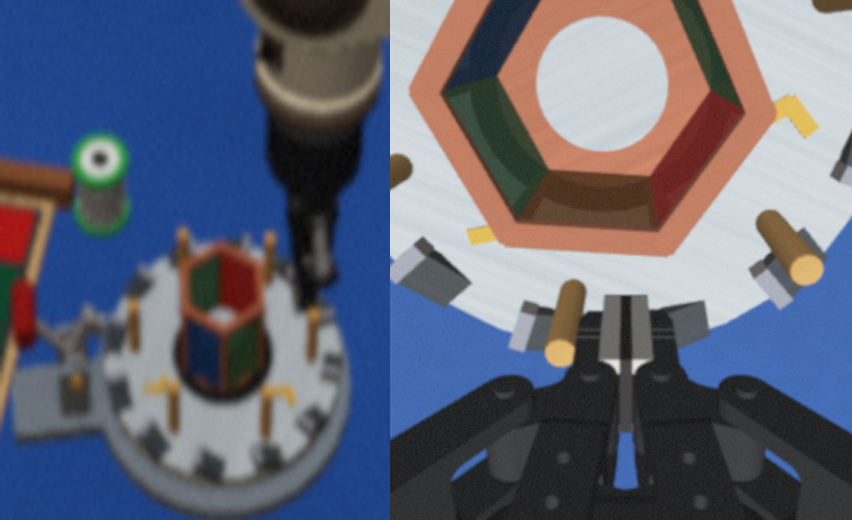

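```bash
python3 - <<'E'
from ang import *
f=grab('wrist'); ang(f,[(560,353),(806,270)])
E
```

```text
[-75.5  -8.6] r 76.0 ang -173.5 wheel rad (mod) -0.447
[-30.5 -68.8] r 75.3 ang -113.9 wheel rad (mod) -0.454
```

The wheel is at about -0.45, mid-window. I'll back off, rise, and move to the far side of the bar.

Emit:
step_arm(
  increments=[
    [[0.09, -0.32, 0], [0, 0, 0], -1],
    [[0, 0, 0.9], [0, 0, 0], -1],
    [[0, 0, 1], [0, 0, 0], -1],
    [[0, 0, 1], [0, 0, 0], -1],
    [[0, 0, 1], [0, 0, 0], -1],
    [[0, 0, 0.6], [0, 0, 0], -1],
    [[0.95, 0.35, 0], [0, 0, 0], -1],
    [[0.95, 0.35, 0], [0, 0, 0], -1],
    [[0.95, 0.35, 0], [0, 0, 0], -1],
    [[0.95, 0.35, 0], [0, 0, 0], -1],
  ],
)

```text
t: 12.05
eef_pos: [561.1, 61.8, 161.5]
tool_rot: [-1.571, 0.0, -2.871]
wrist_force: [0.3, -0.6, 0.9]
gripper_width: -0.1
```

Emit:
step_arm(
  increments=[
    [[0.95, 0.35, 0], [0, 0, 0], -1],
    [[0.95, 0.35, 0], [0, 0, 0], -1],
    [[0.95, 0.35, 0], [0, 0, 0], -1],
    [[0.95, 0.35, 0], [0, 0, 0], -1],
    [[0.95, 0.35, 0], [0, 0, 0], -1],
    [[0, 0, 0], [0, 0, 0], -1],
    [[0, 0, -0.9], [0, 0, 0], -1],
    [[0, 0, -0.9], [0, 0, 0], -1],
    [[0, 0, 0], [0, 0, 0], -1],
  ],
)

```text
t: 12.95
eef_pos: [700.4, 113.7, 103.5]
tool_rot: [-1.572, -0.006, -2.871]
wrist_force: [0.3, -0.0, -0.6]
gripper_width: 0.0
```

```bash
sed -i 's/220:350/200:330/' pair.py; python3 pair.py p13.png
```

```text
[702.1 114.  108.1] 13.05 [0.4 0.5 0.3] [-1.571 -0.    -2.871]
side [[211.37277334 224.62207781]] wrist [[283.06019825 249.07443573]]
```

View pics/p13.png

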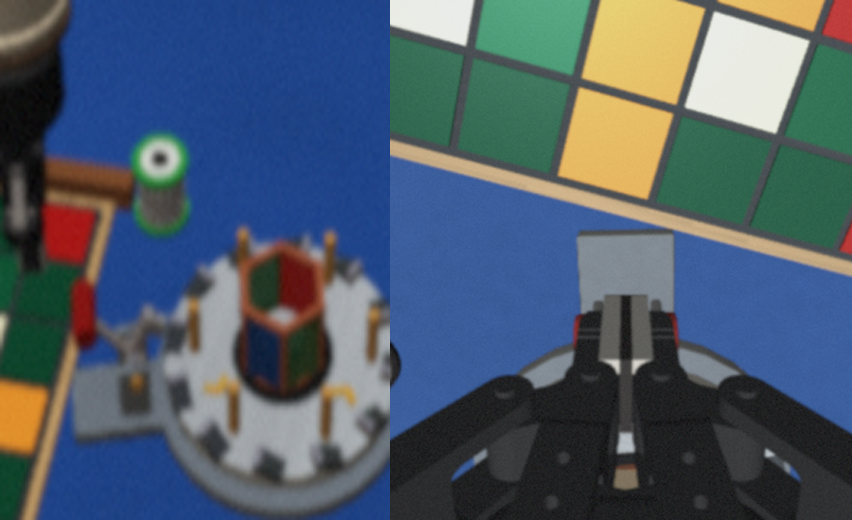

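The tip at side (210,217) is outside the bar. Lowering now.

Emit:
step_arm(
  increments=[
    [[0, 0, -0.9], [0, 0, 0], -1],
    [[0, 0, -0.7], [0, 0, 0], -1],
    [[0, 0, -0.2], [0, 0, 0], -1],
    [[0, 0, 0], [0, 0, 0], -1],
  ],
)

```text
t: 13.45
eef_pos: [702.4, 114.5, 54.4]
tool_rot: [-1.571, 0.0, -2.871]
wrist_force: [-0.7, -1.0, -0.4]
gripper_width: 0.2
```

```bash
sed -i 's/200:330/180:310/' pair.py;python3 pair.py p14.png
```

```text
[703.  114.6  55.6] 13.55 [ 0.8  0.2 -0.3] [-1.570e+00  2.000e-03 -2.871e+00]
side [[213.14181935 239.2261311 ]] wrist [[282.9485483  248.88144783]]
```

View pics/p14.png

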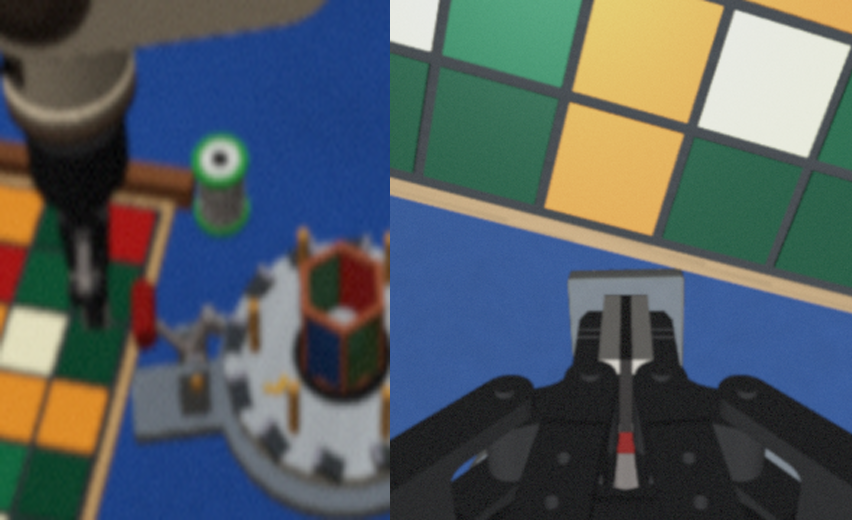

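Emit:
step_arm(
  increments=[
    [[0, 0, -0.2], [0, 0, 0], -1],
    [[-0.37, -0.11, 0], [0, 0, 0], -1],
    [[-0.37, -0.11, 0], [0, 0, 0], -1],
    [[-0.37, -0.11, 0], [0, 0, 0], -1],
    [[-0.32, -0.1, 0], [0, 0, 0], -1],
    [[-0.32, -0.1, 0], [0, 0, 0], -1],
    [[0, 0, 0], [0, 0, 0], -1],
  ],
)

```text
t: 14.25
eef_pos: [648.9, 98.5, 47.9]
tool_rot: [-1.571, -0.0, -2.871]
wrist_force: [-0.4, 0.2, 0.6]
gripper_width: 0.1
```

```bash
python3 pair.py p15.png
```

```text
[649.9  98.8  47.8] 14.35 [ 0.4 -0.8 -0.3] [-1.571e+00  1.000e-03 -2.871e+00]
side [[235.64703758 239.32507541]] wrist [[282.99031035 248.29603149]]
```

View pics/p15.png

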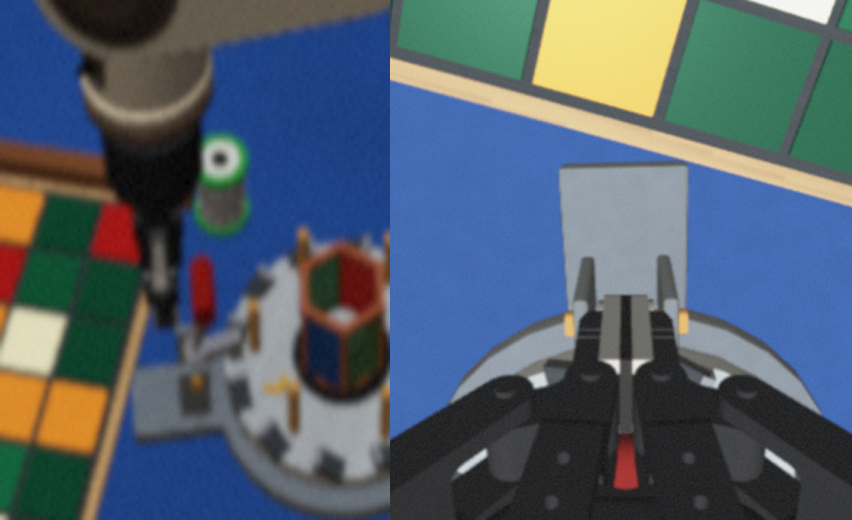

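Emit:
step_arm(
  increments=[
    [[-0.25, -0.07, 0], [0, 0, 0], -1],
    [[-0.2, -0.06, 0], [0, 0, 0], -1],
    [[0, 0, 0], [0, 0, 0], -1],
    [[0, 0, 0], [0, 0, 0], -1],
  ],
)

```text
t: 14.75
eef_pos: [636.2, 94.9, 47.7]
tool_rot: [-1.571, 0.0, -2.871]
wrist_force: [0.0, 0.3, 0.1]
gripper_width: -0.0
```

```bash
python3 pair.py p16.png
```

```text
[636.4  94.9  47.6] 14.85 [-0.1 -0.2  0.7] [-1.571  0.    -2.871]
side [[241.26026338 238.94000458]] wrist [[282.95850545 248.83469864]]
```

View pics/p16.png

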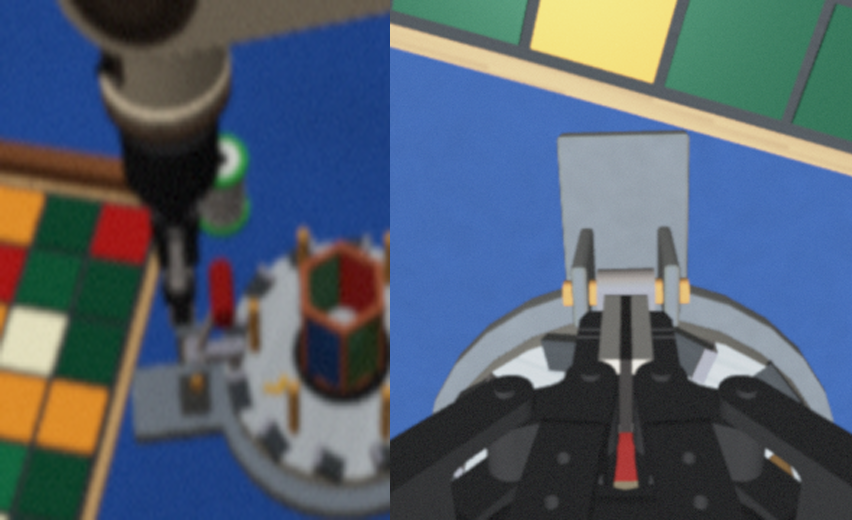

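The bar is at side (254,223), matching the pawl-down prediction of (253,224). I'll back off, rise and inspect.

Emit:
step_arm(
  increments=[
    [[0.6, 0.18, 0], [0, 0, 0], -1],
    [[0, 0, 1], [0, 0, 0], -1],
    [[0, 0, 1], [0, 0, 0], -1],
    [[0, 0, 1], [0, 0, 0], -1],
    [[0, 0, 1], [0, 0, 0], -1],
    [[0, 0, 1], [0, 0, 0], -1],
    [[-0.8, -0.3, 1], [0, 0, 0], -1],
    [[-0.9, -0.3, 1], [0, 0, 0], -1],
    [[-0.9, -0.3, 1], [0, 0, 0], -1],
    [[-0.9, -0.3, 1], [0, 0, 0], -1],
  ],
)

```text
t: 15.85
eef_pos: [548.1, 64.1, 318.7]
tool_rot: [-1.571, 0.0, -2.871]
wrist_force: [-0.0, -0.6, -0.2]
gripper_width: -0.0
```

Emit:
step_arm(
  increments=[
    [[-0.9, -0.3, 0.5], [0, 0, 0], -1],
    [[-0.5, -0.3, 0], [0, 0, 0], -1],
    [[0, 0, 0], [0, 0, 0], -1],
    [[0, 0, 0], [0, 0, 0], -1],
  ],
)

```text
t: 16.25
eef_pos: [507.4, 46.3, 332.7]
tool_rot: [-1.571, 0.001, -2.871]
wrist_force: [-0.1, -0.6, -0.6]
gripper_width: 0.1
```

```bash
python3 - <<'E'
from h import *
f=grab('wrist');s=grab('side','s20.png')
import pickle;pickle.dump((f,s),open('w20.pkl','wb'))
cv2.imwrite('pics/w20c.png',cv2.resize(f['frame'][:,:,::-1][:300,100:460],None,fx=2,fy=2,interpolation=cv2.INTER_CUBIC))
cv2.imwrite('pics/s20c.png',cv2.resize(s['frame'][:,:,::-1][180:290,210:350],None,fx=5,fy=5,interpolation=cv2.INTER_CUBIC))
print(env.state()['eef_pos'])
E
```

```text
[507.67195284  46.48771591 332.07637555]
```

View pics/w20c.png

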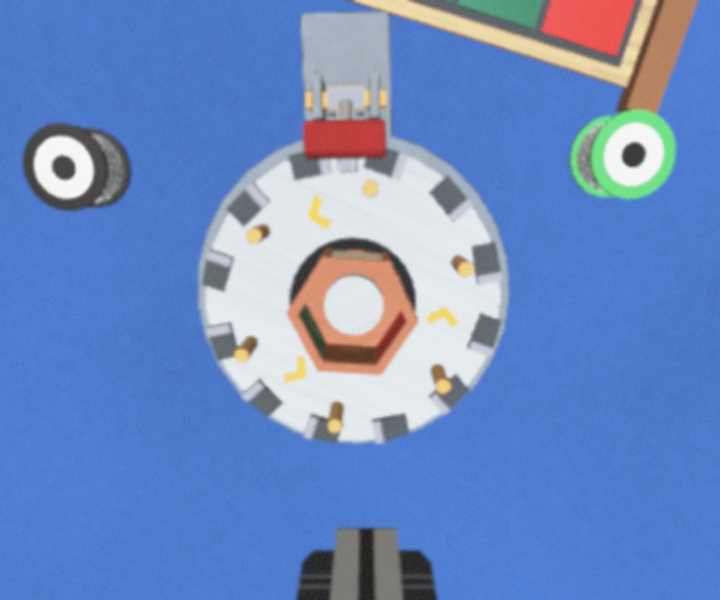

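View pics/s20c.png

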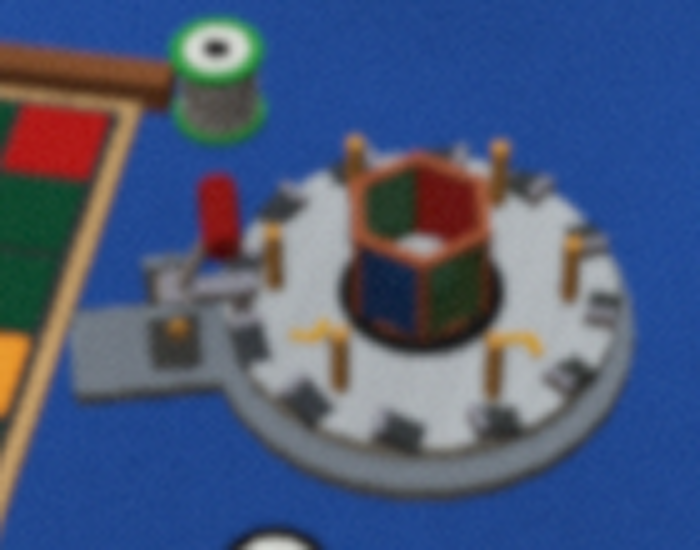

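```bash
python3 - <<'E'
from fit import *
import pickle
f,s=pickle.load(open('w20.pkl','rb'))
c=np.array([(371,188),(465,266),(444,386),(335,425),(242,355),(257,234)])/2+[100,0]-0.25
x,res=fit(f,c,[0,5,4,3,2,1],yaw0=0)
print(x[:2],'wheel',x[2]-np.radians(32.1),np.round(res,1))
for F,b in ((f,(55,95,240,300)),(pickle.load(open('w2.pkl','rb')),(55,95,240,300)),(s,(205,245,240,262)),(dict(frame=cv2.imread('pics/side0.png')[:,:,::-1].copy()),(205,245,240,262))):
    hsv=cv2.cvtColor(F['frame'],cv2.COLOR_RGB2HSV)
    m=((hsv[...,0]<6)|(hsv[...,0]>174))&(hsv[...,1]>170)
    k=np.zeros_like(m);k[b[0]:b[1],b[2]:b[3]]=1;m&=k
    v,u=np.nonzero(m);print('bar px',u.mean(),v.mean(),m.sum())
    if F is not s and 'vfov' in F:
        P=ray(F,(u.mean(),v.mean()),100)[:2]-[509.7,56.2];print(np.hypot(*P),np.degrees(np.arctan2(P[1],P[0])))
for st in (0,.1,.2):
    an=np.arctan2(54,-25)-st; X=125+59.5*np.cos(an);Z=46+59.5*np.sin(an)
    y=np.radians(17.1);print(st,proj(f,[[509.7+X*np.cos(y),56.2+X*np.sin(y),Z]]),proj(s,[[509.7+X*np.cos(y),56.2+X*np.sin(y),Z]]))
print(env.state()['wrist_force'],env.state()['t'])
E
```

```text
[509.67185848  55.89982714] wheel -0.44206272875993247 [ 0.1 -0.4  0.9  1.  -0.1 -0.5  0.2 -0.1  0.1 -0.2 -1.2  0.2]
bar px 272.08912655971477 68.7397504456328 561
99.91290009488624 17.21600730120443
bar px 271.5816733067729 71.17729083665338 502
99.69826767563497 17.416988461129403
bar px 253.48192771084337 223.2289156626506 83
bar px 253.4512195121951 223.14634146341464 82
0 [[272.27263567  68.6466984 ]] [[253.2121307  223.47192946]]
0.1 [[272.03600622  63.08530541]] [[250.91303905 223.05383787]]
0.2 [[271.80412955  57.26601704]] [[248.53873323 222.80063998]]
[-1.00967639  0.08625769  0.12085602] 16.35
```

The pawl is fully down: the bar pixel matches angle 0 within 0.1 px in row, and matches the starting side view. The wheel is at -0.44, and the gripper is clear.

```bash
python3 -c "
from cell import env
print(env.hand_in())"
```

```text
the job is handed in; nothing more can be done
None
```

The wheel is back one notch and the pawl is fully down in the next notch; I handed the job in at about 16 s of the 58 s allowed.

I tipped the pawl up with the shut fingertip until it stayed up by itself. I then pushed the robot-side peg clockwise, from about +0.11 to about -0.45 rad. Finally I tipped the pawl back in from outside and withdrew the arm above the wheel.

**Last checks:**
- **Wheel:** it reads -0.44 rad, near the middle of the -0.37 to -0.52 seating window.
- **Pawl:** the bar's image position matches pawl angle 0 to about 0.2 px in the wrist view. In the side view it sits where it did at the start.
- **Lantern and bystanders:** the lantern is standing on the wheel. The two nearest spools look unmoved by eye; I did not measure them or check the other bystanders again.
- **Force:** the wrist force read about zero at every check, including the last.

**One disagreement:** with the gripper shut, both cameras showed the fingertip about 25 to 30 mm higher than the reported TCP height. I set the pushing heights from the images.

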